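# Point out the missing balance tube before a spin

## Task

The rotor in the open centrifuge is out of balance: one of its tubes has no partner in the place straight across from it. Show a colleague the remedy by pointing straight down with the fingertips from about three centimetres above, touching nothing and keeping still for a good two seconds each time: first at the spare tube in the rack that is of the same kind as those in the rotor, then at the empty rotor place where it must go. So as not to mislead, dip down over no other tube or rotor place on the way, and finish with the hand drawn back at least 15 cm from that rotor place.

Things in the scene. Friction and masses are not known exactly. Their poses are not given: they have to be found in the camera images.
- centrifuge: Small white bench centrifuge, 280 mm wide, 350 mm front to back, deck 190 mm above the bench, with a round bowl 228 mm across in it. Origin on the bench right under the rotor's axis; its x points from the sloped control panel (front, 190 mm from the axis) to the hinge (back, 160 mm). The lid stands open and upright over the back edge, up to 490 mm above the bench: keep hand and arm off it.
- rotor_axis (a point): Point on the rotor's axis level with the mouths of its places: 168 mm above the bench, 22 mm below the deck. The rotor is a metal dish of 8 round 18 mm bores, 45 degrees apart, mouths on a circle of 48 mm radius, leaning 30 degrees, upper ends inwards; its rim (radius 77 mm) is 15 mm higher than the mouths. It turns freely and may start at any angle.
- lone_tube (a point): Middle of the cap top of the lone tube, the one with nothing straight across from it. The rotor holds three 15 ml screw-cap tubes (clear, 17 mm thick; white ribbed cap 22 mm wide, 14 mm high), caps rising to about 32 mm above the mouths. Two face one another; the third, the lone one, faces an empty place. The other empty places face empty places.
- gap (a point): Centre of the mouth of the empty rotor place straight across the axis from the lone tube, where the balance tube must go: the second place to point at. One of its two neighbours holds a tube, whose cap's edge comes to 23 mm from this point in plan, its top 32 mm above it: room for closed fingers, while an open hand could strike the caps.
- rack: Grey tube rack fixed to the bench, 92 mm (its x) by 138 mm (its y), 60 mm high, origin under its middle; 2 by 3 square cells 42 mm apart (x = -21 and 21 mm; y = -42, 0 and 42 mm). Three cells hold tubes, which stand upright and loose in them; which tube is in which cell varies.
- spare_top (a point): Middle of the top of the spare tube's cap, 126 mm above the bench: the first thing to point at. The spare is the rack's only 15 ml screw-cap tube like those in the rotor: 120 mm long, 17 mm thick, white ribbed cap 22 mm wide; it is the tallest and has the widest cap.
- test_tube_top (a point): Middle of the mouth of an open glass test tube in the rack (17 mm thick, 100 mm long, no cap), top 106 mm above the bench. Not to be pointed at.
- snap_tube_top (a point): Middle of the top of a short snap-cap tube in the rack (17 mm thick, 83 mm long, smooth stepped white cap 19 mm wide), top 89 mm above the bench. Not to be pointed at.
- rotor_cover: The rotor's loose metal cover, a disc 152 mm across with a central knob, 42 mm high, lying on the bench beyond the rack; origin under its middle. Leave alone.
- reagent_bottle: Loose white bottle, 64 mm across, 145 mm tall, on the bench to the left; origin under its middle. Leave alone.
- marker: Loose marker pen, 136 mm long, 13 mm thick, lying on the bench beyond the rack; origin under its middle, x along the pen. Leave alone.

How it is judged:
On the way, in this order (a step that is already met when the one before it is completed fails the run):
1. point down at the spare screw-cap tube in the rack for two seconds (horizontal distance between the grasp point and spare_top below 0.016 m and z of the grasp point in the frame of spare_top between 0.015 and 0.078 m and angle between the grasp point's own z axis and vertical above 2.1 rad), for 1.7 s.
2. then point down at the empty rotor place across from the lone tube for two seconds (horizontal distance between the grasp point and gap below 0.018 m and z of the grasp point in the frame of gap between 0.015 and 0.078 m and angle between the grasp point's own z axis and vertical above 2.1 rad), for 1.7 s.
At the end, for the whole second after the job is handed in: The tool point is over 140 mm from the empty rotor place; rotor, lone tube, rack tubes and bystanders are within 6 mm of where they began. Each pointing: tool point within 16 mm in plan (18 mm at the rotor), 15 to 78 mm above, fingers within 60 degrees of down, for 1.7 s (distance between the grasp point and gap above 0.14 m and distance of each of gap, lone_tube, spare_top, test_tube_top, snap_tube_top, rotor_cover, reagent_bottle, marker from where it was at the start of the episode below 0.006 m); the robot touches nothing.
It fails at once if the robot touches anything: centrifuge, rotor, tubes, rack, bench or bystanders (contact force between any of the fingers, the arm and anything else above 0.3 N).
It fails at once if the tool point dips to within 55 mm of the level of the rotor's places, over the rotor's places but more than 24 mm from the right one ((horizontal distance between the grasp point and rotor_axis below 0.064 m and z of the grasp point in the frame of rotor_axis below 0.055 m) and horizontal distance between the grasp point and gap above 0.024 m).
It fails at once if the tool point dips to within 55 mm above another tube in the rack ((horizontal distance between the grasp point and test_tube_top below 0.014 m and z of the grasp point in the frame of test_tube_top below 0.055 m) or (horizontal distance between the grasp point and snap_tube_top below 0.014 m and z of the grasp point in the frame of snap_tube_top below 0.055 m)).
It also fails if it takes over 45 s, if anything falls off the work surface, if the arm or the gripper's body presses on something with over 40 N, if the wrist force passes 120 N, or if a joint passes its speed limit or range.

## Robot

A 7-joint arm with a two-finger parallel gripper is mounted at the origin on the work surface. World frame = base frame: x ahead of the robot, y to its left, z up, the work surface at z = 0. Lengths are in m, angles in rad, forces in N, time in s.
With the tool pointing down it reaches from about 0.425 to 0.95 m from the base axis. Payload 4.7 kg.
Tool frame: the origin (TCP) lies between the finger pads, 19 mm behind the fingertips; this is the grasp point; z points along the fingers, y is the line along which they close (so a half turn about z gives the same grasp; the last joint's range is limited). The gripper opens to 85 mm and grips with 20 to 120 N. Pads are 22 mm wide; open, the fingers measure 114 mm over their backs; the gripper's body (76 mm by 85 mm) begins 54 mm behind the grasp point. The pads swing forward as they close: fully open they stand 13 mm farther back than shut.
Start: joints at [1.116, 0.469, -0.049, 1.532, 0.024, 1.141, -0.082], TCP at [0.279, -0.615, 0.25] pointing down, gripper open.
Joint ranges: [-2.59, 2.59], [-0.33, 1.99], [-1.39, 1.29], [0.1, 2.45], [-1.04, 4.18], [0.21, 1.99], [-2.66, 2.66]. Speed limits (rad/s): [2.57, 2.57, 3.14, 3.14, 3.14, 3.14, 3.14].

## Interface

Orientations are given as a rotation vector (axis times angle).
In Python, from plant import get_obs, viewer, finish_job gives the robot as it stands. The module is installed in compiled form; this text tells all that it offers.
- The arm moves only by the tool drive_tool, never from a script. Its argument "moves" is a list of rows, each a list of 2 entries, a list of its own where there are three numbers: the shift along the tool's x, y, z in mm, then the turn about the tool's z in degrees. In form: [[[dx, dy, dz], roll], ...]. A call has exactly 8 rows; each row shifts and turns the commanded pose from where the row before left it, along the tool's axes as they then stand; what a row does not reach is not made up. A row lasts 1/10 s, in which the tool goes at most 50 mm and 8.59 degrees, less where a joint would pass 70% of its speed; a pose out of reach is approached as far as the arm can. A call is refused whole if a number of a shift passes 50 or a number of a turn 8.59, either way. A call with a gripper value outside its range is refused whole. "jaw" is the opening, from -1 (shut) to 1 (fully open), set as the call begins (left out, the last holds). The fingers move at their own pace and stop on an object; "squeeze" is the grip in N (left out, the last holds). Time passes only in rows, so rows that do not move let the fingers close, or fill a call up. It gives the time, the measured TCP pose, the force, the opening and the grip force at its end, in the units of the state.
- get_obs(): the state, without advancing time (a new reading comes with each control period).
- viewer.camera(name): name is "scene" or "top" or "wrist"; returns a dict with "img" (384x512x3 uint8, blue, green, red), "fx", "fy", "cx", "cy" (pixels), "R" (3x3) and "t" (3): a world point X has camera coordinates R X + t. Camera axes: x right, y down, z forward; pixel columns grow to the right and rows downward; lengths in m; the calibration is good to about 2 mm. A picture is of the moment at which its call begins. There is no depth.
- finish_job(): hands the job in; it is judged then, once.
The state is a dict: "clock": time; "q": joint angles; "qd": joint speeds; "joint_torque": joint torques, N m; "tool_pos": TCP position; "orientation": TCP orientation; "contact_force": force on the tool from outside, world axes, zero at the start; "ft_torque": the same for the moment, N m; "opening": opening from 0.0 (shut) to 1.0 (fully open); "gripper_force": force on a finger pad.
Only numpy, scipy, OpenCV 4.12 (cv2) and the standard library are available. Lean on these libraries where they do the work, as an engineer would, in place of code of your own. Each camera call takes 0.05 s, during which the arm holds its last target. There are 200 camera calls.

## Working session

There is one attempt and no reset: what is moved stays moved. The work goes in short steps, Python scripts to look and compute and a tool call to move; the robot and the scene stay as the last step left them, time stands still between calls to the robot, and variables do not carry over. Pictures are saved under pics/ and viewed, at most 10 in all, crops included, and the job is handed in when it is done.

Besides the shell and the picture viewer there is one more tool, called after "Call:" by a JSON object that holds its "name" and its "arguments". drive_tool: Moves the arm, as the interface text tells. Its arguments: {"type":"object","properties":{"moves":{"type":"array","items":{"type":"array"}},"jaw":{"type":"number"},"squeeze":{"type":"number"}},"required":["moves"]}

```bash
mkdir -p pics; python3 - <<'E'
from plant import get_obs, viewer
import cv2,pickle
o=get_obs();print({k:o[k] for k in('clock','tool_pos','orientation','opening')})
d={}
for n in("scene","top"):
    c=viewer.camera(n);d[n]=c;cv2.imwrite(f"pics/{n}.png",c["img"]);print(n,c["fx"],c["cx"],c["cy"],c["R"],c["t"])
pickle.dump(d,open("cams.pkl","wb"))
E
```

```text
{'clock': 0.0, 'tool_pos': array([ 0.27858385, -0.61422862,  0.24893229]), 'orientation': array([-3.06876046e+00, -6.63456506e-01,  7.85601749e-04]), 'opening': 1.0001871215543237}
scene 372.8782143641456 254.04483733230228 191.9917183162891 [[-0.65367668  0.75676597 -0.00347217]
 [ 0.61512224  0.52864433 -0.58494428]
 [-0.44083038 -0.38450024 -0.81106605]] [ 0.30962073 -0.36726488  1.30397754]
top 366.24689535570053 254.29567757305153 193.18994157122117 [[ 0.02667849 -0.99963953 -0.00301053]
 [-0.98061332 -0.02558564 -0.1942753 ]
 [ 0.19412825  0.00813514 -0.98094243]] [0.10237097 0.63261538 0.96057529]
```

View pics/top.png

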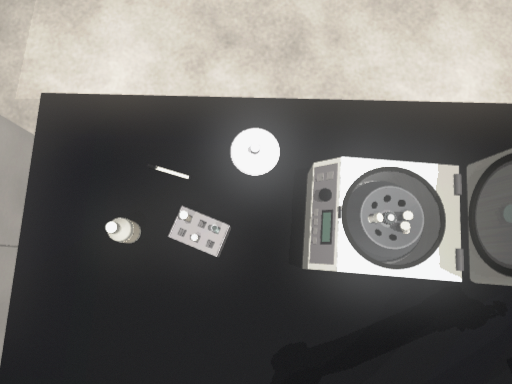

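View pics/scene.png

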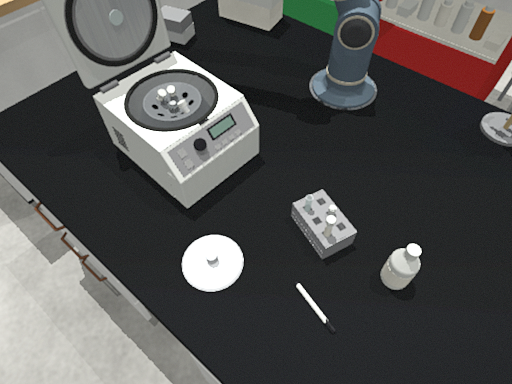

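The overview shows the rack at about (199,231) and the rotor at (392,217) in the top view. I'll enlarge both.

```bash
python3 - <<'E'
import cv2,pickle,numpy as np
d=pickle.load(open("cams.pkl","rb"))
t=d["top"]["img"];s=d["scene"]["img"]
f=lambda i,x,y,w,h,k:cv2.resize(i[y:y+h,x:x+w],None,fx=k,fy=k,interpolation=cv2.INTER_CUBIC)
cv2.imwrite("pics/c1.png",np.hstack([f(t,352,180,76,76,5),f(t,162,196,76,76,5)]))
cv2.imwrite("pics/c2.png",np.hstack([f(s,130,62,76,76,5),f(s,286,184,76,76,5)]))
E
```

```text
(no output)
```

View pics/c1.png

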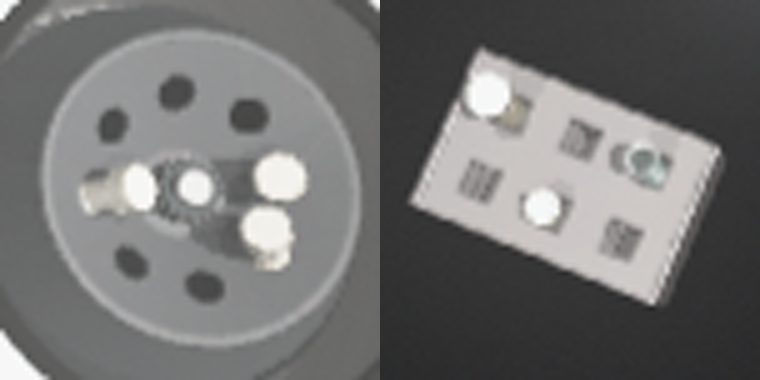

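View pics/c2.png

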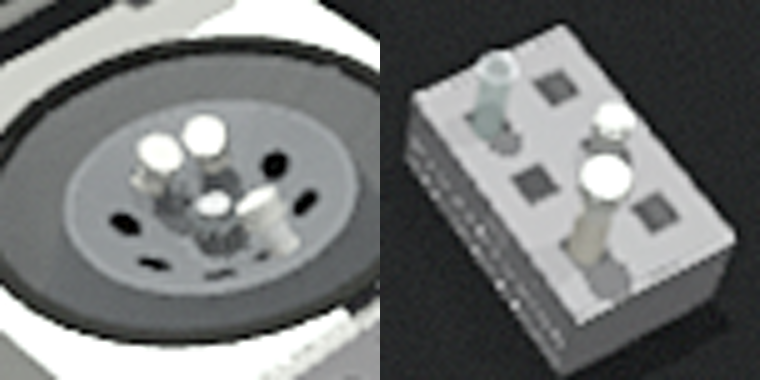

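The crops show three tubes in the rotor. The left one at (140,188) faces the upper right one at (280,177), so the lone tube is the lower right one at (267,229). The gap is therefore the bore at crop (113,125). The spare is the tall wide cap at rack crop (487,94). Next I'll fit the poses.

```bash
cat >h.py <<'E'
import pickle,numpy as np
from scipy.optimize import least_squares
d=pickle.load(open("cams.pkl","rb"))
def proj(n,X):
    c=d[n];p=np.atleast_2d(X)@c["R"].T+c["t"]
    return np.c_[c["fx"]*p[:,0]/p[:,2]+c["cx"],c["fy"]*p[:,1]/p[:,2]+c["cy"]]
def ray(n,uv,z):
    c=d[n];v=c["R"].T@np.array([(uv[0]-c["cx"])/c["fx"],(uv[1]-c["cy"])/c["fy"],1]);o=-c["R"].T@c["t"]
    return o+v*(z-o[2])/v[2]
full=lambda uv,x0,y0:np.array([x0+(uv[0]+.5)/5-.5,y0+(uv[1]+.5)/5-.5])
T=lambda u:full(u,352,180); TR=lambda u:full((u[0]-380,u[1]),162,196)
S=lambda u:full(u,130,62); SR=lambda u:full((u[0]-380,u[1]),286,184)
E
python3 - <<'E'
from h import *
for n,a,b,z in(("spare",(487,94),(605,177),.126),("snap",(543,207),(614,121),.089),("test",(648,160),(499,68),.106)):
    print(n,ray("top",TR(a),z).round(4),ray("scene",SR(b),z).round(4))
m={1:(113,125),2:(177,92),3:(249,116),6:(205,286),7:(132,263)}
pt=lambda p,k:np.array([p[0]+.048*np.cos(p[2]-k*np.pi/4),p[1]+.048*np.sin(p[2]-k*np.pi/4),.168])
# k increases clockwise in the top image
P={k:ray("top",T(u),.168) for k,u in m.items()}
c0=np.mean([P[2],P[6],P[3],P[7]],0);a0=np.arctan2(*(P[1]-c0)[1::-1])+np.pi/4
ft=lambda p:np.ravel([proj("top",pt(p,k))[0]-T(u) for k,u in m.items()])
r=least_squares(ft,[c0[0],c0[1],a0]);print("top fit",r.x,np.abs(r.fun).max(),"gap",pt(r.x,1))
ms=np.array([S(u) for u in((124,223),(153,264),(220,274),(305,202),(275,165))])
pr=np.array([proj("scene",pt(r.x,k))[0] for k in m]);print(((pr-[130,62])*5).round(),"scene crop px",list(m))
D=np.linalg.norm(pr[:,None]-ms[None],axis=2);idx=D.argmin(1);print(idx)
fb=lambda p:np.r_[ft(p),np.ravel([proj("scene",pt(p,k))[0]-ms[j] for k,j in zip(m,idx)])]
r2=least_squares(fb,r.x);print("both",r2.x,np.abs(r2.fun).max(),"gap",pt(r2.x,1))
print([pt(r2.x,k).round(3) for k in range(8)])
# lid/panel direction
E
```

```text
spare [0.5563 0.3014 0.126 ] [0.5573 0.3008 0.126 ]
snap [0.5016 0.2752 0.089 ] [0.505 0.278 0.089]
test [0.5264 0.2187 0.106 ] [0.5267 0.2229 0.106 ]
top fit [ 0.55701058 -0.21707136  1.66959402] 0.16544629914071152 gap [ 0.58743834 -0.17994789  0.168     ]
[[218. 270.]
 [152. 260.]
 [124. 220.]
 [273. 161.]
 [303. 199.]] scene crop px [1, 2, 3, 6, 7]
[2 1 0 4 3]
both [ 0.55732455 -0.2168797   1.66989448] 0.3862858240635063 gap [ 0.58774115 -0.17974709  0.168     ]
[array([ 0.553, -0.169,  0.168]), array([ 0.588, -0.18 ,  0.168]), array([ 0.605, -0.212,  0.168]), array([ 0.594, -0.247,  0.168]), array([ 0.562, -0.265,  0.168]), array([ 0.527, -0.254,  0.168]), array([ 0.51 , -0.222,  0.168]), array([ 0.52 , -0.186,  0.168])]
```

The two cameras agree. The spare is at (0.557, 0.301) and the gap at (0.588, -0.180). I'll shut the jaw, rise, and roll about 24.4° so the tool x axis lies along world x (tool y = -Y, tool z = -Z). Then I'll go round the base side of the lid.

Call:
{"name": "drive_tool", "arguments": {"jaw": -1, "moves": [[[0,0,-15],8],[[0,0,-15],8.4],[[0,0,-15],8],[[0,0,-15],0],[[0,0,-15],0],[[0,0,-15],0],[[0,0,-15],0],[[0,0,-15],0]]}}

```text
clock: 0.9
tool_pos: [0.2787, -0.6147, 0.3713]
orientation: [3.141, 0.001, 0.0]
contact_force: [-0.3, -0.6, -0.4]
opening: -0.002
gripper_force: 0.0
```

Now to (0.263, -0.375).

Call:
{"name": "drive_tool", "arguments": {"moves": [[[-2,-30,0],0],[[-2,-30,0],0],[[-2,-30,0],0],[[-2,-30,0],0],[[-2,-30,0],0],[[-2,-30,0],0],[[-2,-30,0],0],[[-2,-30,0],0]]}}

```text
clock: 1.7
tool_pos: [0.2627, -0.3735, 0.3707]
orientation: [3.141, 0.001, 0.001]
contact_force: [-1.2, 0.0, 0.1]
opening: -0.002
gripper_force: 0.0
```

Call:
{"name": "drive_tool", "arguments": {"moves": [[[16,-22,0],0],[[16,-22,0],0],[[16,-22,0],0],[[16,-22,0],0],[[16,-22,0],0],[[16,-22,0],0],[[16,-22,0],0],[[16,-22,0],0]]}}

```text
clock: 2.5
tool_pos: [0.3914, -0.1978, 0.3709]
orientation: [3.141, 0.001, 0.001]
contact_force: [0.7, 0.1, -0.4]
opening: 0.001
gripper_force: 0.0
```

Call:
{"name": "drive_tool", "arguments": {"moves": [[[12,-25,0],0],[[12,-25,0],0],[[12,-25,0],0],[[12,-25,0],0],[[12,-25,0],0],[[12,-25,0],0],[[12,-25,0],0],[[12,-25,0],0]]}}

```text
clock: 3.3
tool_pos: [0.4873, 0.0022, 0.3708]
orientation: [3.141, 0.001, 0.001]
contact_force: [1.1, 0.1, 0.2]
opening: -0.0
gripper_force: 0.0
```

Call:
{"name": "drive_tool", "arguments": {"moves": [[[10,-40,0],0],[[10,-40,0],0],[[10,-40,0],0],[[10,-40,0],0],[[10,-40,0],0],[[10,-40,0],0],[[5,-40,0],0],[[5,-19,0],0]]}}

```text
clock: 4.1
tool_pos: [0.556, 0.3044, 0.3704]
orientation: [-3.139, -0.008, 0.001]
contact_force: [0.4, 0.8, 0.2]
opening: -0.001
gripper_force: 0.0
```

Call:
{"name": "drive_tool", "arguments": {"moves": [[[0,0,20],0],[[0,0,20],0],[[0,0,20],0],[[0,0,20],0],[[0,0,15],0],[[0,0,5],0],[[0,0,0],0],[[0,0,0],0]]}}

```text
clock: 4.9
tool_pos: [0.5574, 0.3006, 0.2711]
orientation: [-3.141, 0.0, -0.002]
contact_force: [0.0, 0.4, 0.8]
opening: -0.001
gripper_force: 0.0
```

Call:
{"name": "drive_tool", "arguments": {"moves": [[[0,0,15],0],[[0,0,15],0],[[0,0,15],0],[[0,0,10],0],[[0,0,5],0],[[0,0,0],0],[[0,0,0],0],[[0,0,0],0]]}}

```text
clock: 5.7
tool_pos: [0.5572, 0.3006, 0.2107]
orientation: [-3.141, 0.0, -0.002]
contact_force: [0.1, -0.4, -0.1]
opening: -0.005
gripper_force: 0.0
```

```bash
python3 - <<'E'
from plant import viewer
import cv2,numpy as np
a=viewer.camera("scene")["img"][140:290,240:400];b=viewer.camera("wrist")["img"]
cv2.imwrite("pics/p1.png",np.hstack([cv2.resize(a,(400,375)),cv2.resize(b,(400,375))]))
E
```

```text
(no output)
```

View pics/p1.png

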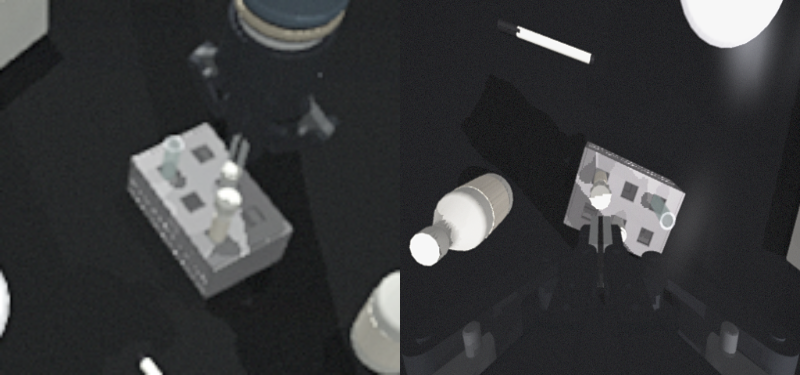

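Left, the scene crop shows the fingertips just above the tall cap at (228,198). Right, the wrist view has the fingertips in line with the cap at (600,200). I'll go down the last 35 mm and hold.

Call:
{"name": "drive_tool", "arguments": {"moves": [[[0,0,12],0],[[0,0,12],0],[[0,0,8],0],[[0,0,3],0],[[0,0,0],0],[[0,0,0],0],[[0,0,0],0],[[0,0,0],0]]}}

```text
clock: 6.6
tool_pos: [0.5571, 0.3004, 0.1755]
orientation: [-3.141, 0.0, -0.001]
contact_force: [0.3, -0.0, -0.2]
opening: 0.002
gripper_force: 0.0
```

Call:
{"name": "drive_tool", "arguments": {"moves": [[[0,0,0],0],[[0,0,0],0],[[0,0,0],0],[[0,0,0],0],[[0,0,0],0],[[0,0,0],0],[[0,0,0],0],[[0,0,0],0]]}}

```text
clock: 7.4
tool_pos: [0.5569, 0.3003, 0.175]
orientation: [3.142, -0.0, 0.0]
contact_force: [-0.2, -0.2, 0.5]
opening: -0.003
gripper_force: 0.0
```

Call:
{"name": "drive_tool", "arguments": {"moves": [[[0,0,0],0],[[0,0,0],0],[[0,0,0],0],[[0,0,0],0],[[0,0,0],0],[[0,0,0],0],[[0,0,0],0],[[0,0,0],0]]}}

```text
clock: 8.2
tool_pos: [0.5569, 0.3003, 0.175]
orientation: [3.142, 0.0, 0.0]
contact_force: [-0.7, -0.4, -0.9]
opening: 0.001
gripper_force: 0.0
```

Call:
{"name": "drive_tool", "arguments": {"moves": [[[0,0,0],0],[[0,0,0],0],[[0,0,0],0],[[0,0,0],0],[[0,0,0],0],[[0,0,0],0],[[0,0,0],0],[[0,0,0],0]]}}

```text
clock: 9.0
tool_pos: [0.5569, 0.3003, 0.175]
orientation: [3.142, -0.0, 0.0]
contact_force: [-0.0, 0.6, 0.5]
opening: -0.002
gripper_force: 0.0
```

Call:
{"name": "drive_tool", "arguments": {"moves": [[[0,0,-15],0],[[0,0,-25],0],[[0,0,-30],0],[[0,0,-30],0],[[0,0,-30],0],[[0,0,-30],0],[[0,0,-20],0],[[0,0,-10],0]]}}

```text
clock: 9.8
tool_pos: [0.5572, 0.3011, 0.3687]
orientation: [-3.139, -0.0, -0.007]
contact_force: [-0.7, -0.4, -0.1]
opening: 0.0
gripper_force: 0.0
```

Call:
{"name": "drive_tool", "arguments": {"moves": [[[2,30,0],0],[[2,30,0],0],[[2,30,0],0],[[2,30,0],0],[[2,30,0],0],[[2,30,0],0],[[2,30,0],0],[[2,30,0],0]]}}

```text
clock: 10.6
tool_pos: [0.5725, 0.059, 0.365]
orientation: [3.141, 0.0, -0.001]
contact_force: [0.0, -1.8, 0.3]
opening: -0.001
gripper_force: 0.0
```

Call:
{"name": "drive_tool", "arguments": {"moves": [[[2,35,0],0],[[2,35,0],0],[[2,35,0],0],[[2,35,0],0],[[2,35,0],0],[[2,35,0],0],[[2,20,0],0],[[1,10,0],0]]}}

```text
clock: 11.4
tool_pos: [0.5873, -0.1825, 0.3645]
orientation: [3.141, -0.006, -0.002]
contact_force: [1.1, 0.7, 0.5]
opening: -0.001
gripper_force: 0.0
```

Call:
{"name": "drive_tool", "arguments": {"moves": [[[0,0,20],0],[[0,0,20],0],[[0,0,20],0],[[0,0,15],0],[[0,0,10],0],[[0,0,5],0],[[0,0,0],0],[[0,0,0],0]]}}

```text
clock: 12.2
tool_pos: [0.5884, -0.1797, 0.2758]
orientation: [3.141, 0.0, 0.002]
contact_force: [0.8, -0.8, 0.0]
opening: 0.001
gripper_force: 0.0
```

```bash
python3 - <<'E'
from plant import viewer
import cv2,numpy as np
a=viewer.camera("scene")["img"][40:160,100:228];b=viewer.camera("wrist")["img"]
cv2.imwrite("pics/p2.png",np.hstack([cv2.resize(a,(400,375)),cv2.resize(b,(400,375))]))
E
```

```text
(no output)
```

View pics/p2.png

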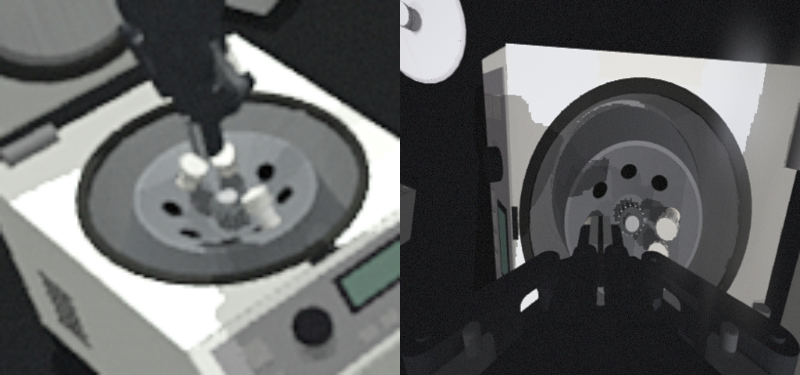

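The view shows empty bores at wrist (600,190), (628,171) and (660,183), and the rotor's two right caps at about (665,225). I'll check numerically that the fingertips project where they should.

```bash
python3 - <<'E'
from h import *
from plant import viewer,get_obs
p=get_obs()["tool_pos"];tip=p-[0,0,.019]
print((proj("scene",tip)-[100,40])*3.125)
c=viewer.camera("wrist");d["wrist"]=c
for X in(tip,[.588,-.18,.168],[.605,-.212,.168],[.594,-.247,.168]):print(proj("wrist",np.array(X))*[400/512,375/384]+[400,0])
E
```

```text
[[208.60470862 152.29232911]]
[[600.8738444  230.37724435]]
[[600.82553223 189.21558884]]
[[629.19701144 171.08915124]]
[[659.51358175 182.84799771]]
```

The projections match to within about 2 px for the bores and about 5 px for the fingertips, so I'll go down 54 mm and hold.

Call:
{"name": "drive_tool", "arguments": {"moves": [[[0,0,12],0],[[0,0,12],0],[[0,0,12],0],[[0,0,10],0],[[0,0,6],0],[[0,0,2],0],[[0,0,0],0],[[0,0,0],0]]}}

```text
clock: 13.15
tool_pos: [0.5882, -0.1797, 0.2215]
orientation: [3.141, -0.0, 0.002]
contact_force: [-0.9, -0.6, -0.1]
opening: 0.001
gripper_force: 0.0
```

Call:
{"name": "drive_tool", "arguments": {"moves": [[[0,0,0],0],[[0,0,0],0],[[0,0,0],0],[[0,0,0],0],[[0,0,0],0],[[0,0,0],0],[[0,0,0],0],[[0,0,0],0]]}}

```text
clock: 13.95
tool_pos: [0.5879, -0.1797, 0.221]
orientation: [3.142, -0.0, 0.0]
contact_force: [0.5, -0.8, -0.1]
opening: 0.002
gripper_force: 0.0
```

Call:
{"name": "drive_tool", "arguments": {"moves": [[[0,0,0],0],[[0,0,0],0],[[0,0,0],0],[[0,0,0],0],[[0,0,0],0],[[0,0,0],0],[[0,0,0],0],[[0,0,0],0]]}}

```text
clock: 14.75
tool_pos: [0.5879, -0.1797, 0.221]
orientation: [3.142, -0.0, 0.0]
contact_force: [-0.5, -0.6, 0.3]
opening: 0.001
gripper_force: 0.0
```

Call:
{"name": "drive_tool", "arguments": {"moves": [[[0,0,0],0],[[0,0,0],0],[[0,0,0],0],[[0,0,0],0],[[0,0,0],0],[[0,0,0],0],[[0,0,0],0],[[0,0,0],0]]}}

```text
clock: 15.55
tool_pos: [0.5879, -0.1798, 0.221]
orientation: [3.142, -0.0, 0.0]
contact_force: [1.0, -0.6, -0.1]
opening: -0.004
gripper_force: 0.0
```

Call:
{"name": "drive_tool", "arguments": {"moves": [[[0,0,-12],0],[[0,0,-20],0],[[0,0,-25],0],[[0,0,-25],0],[[0,0,-25],0],[[0,0,-25],0],[[0,0,-15],0],[[0,0,-10],0]]}}

```text
clock: 16.35
tool_pos: [0.5883, -0.1796, 0.3806]
orientation: [3.141, 0.0, 0.005]
contact_force: [0.3, 0.7, 0.5]
opening: -0.001
gripper_force: 0.0
```

Call:
{"name": "drive_tool", "arguments": {"moves": [[[0,-15,0],0],[[0,-30,0],0],[[0,-30,0],0],[[0,-30,0],0],[[0,-25,0],0],[[0,-10,0],0],[[0,0,0],0],[[0,0,0],0]]}}

```text
clock: 17.15
tool_pos: [0.5878, -0.0409, 0.3775]
orientation: [3.141, -0.002, -0.001]
contact_force: [-0.1, -0.2, -0.1]
opening: 0.001
gripper_force: 0.0
```

The hand is about 0.25 m from the gap and still, so I'm handing in.

```bash
python3 -c "
from plant import finish_job
print(finish_job())"
```

```text
the job is handed in; nothing more can be done
None
```

I pointed at the spare screw-cap tube and then at the empty rotor place across from the lone tube, holding still for over two seconds at each. No contact showed in the force readings. I drew the hand back about 25 cm and handed the job in, but no verdict came back.

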